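# Stow the filter funnel rim-down in its kit tray

### The arm

A 7-joint arm with a two-finger parallel gripper is mounted at the origin on the work surface. World frame = base frame: x ahead of the robot, y to its left, z up, the work surface at z = 0. Lengths are in m, angles in rad, forces in N, time in s.
With the tool pointing down it reaches from about 0.425 to 0.925 m from the base axis. Payload 6.8 kg.
Tool frame: the origin (TCP) lies midway between the tips of the shut fingers; the grasp point (between the pads) lies 19 mm behind it (grip_point_offset is the z of the grasp point in the tool frame, in m); z points along the fingers, y is the line along which they close (so a half turn about z gives the same grasp; the last joint's range is limited). The gripper opens to 85 mm and grips with 20 to 120 N. Pads are 22 mm wide; open, the fingers measure 114 mm over their backs; the gripper's body (76 mm by 85 mm) begins 54 mm behind the grasp point. The pads swing forward as they close: fully open they stand 13 mm farther back than shut.
Start: joints at [-1.315, 0.477, 0.022, 1.555, -0.011, 1.109, -0.083], TCP at [0.24, 0.631, 0.231] pointing down, gripper open.
Joint ranges: [-2.96, 2.96], [-0.34, 2.1], [-1.41, 1.46], [0.24, 2.44], [-1.37, 4.51], [0.17, 1.92], [-2.96, 2.96]. Speed limits (rad/s): [2.39, 2.39, 3.14, 3.14, 3.14, 3.14, 3.14].

### API

Orientations are given as a rotation vector (axis times angle).
In Python, from bench import get_obs, grab_frame, calibration, hand_in, grip_point_offset gives the robot as it stands.
- The arm moves only by the shell command python3 -m pendant 'ROWS' [OPENING] [FORCE]. ROWS is a JSON object of lists of equal length, an entry for each row: "translation": the shift along the world's x, y, z in units of 25 mm (1.0 is 25 mm), a list of three; "delta_rot": the turn, a rotation vector about the world's x, y, z in units of 5 degrees (1.0 is 5 degrees), a list of three. In form: {"translation": [[dx, dy, dz], ...], "delta_rot": [[rx, ry, rz], ...]}. A call has 1 to 12 rows; each row is the pose to reach, as a shift and turn from the pose commanded when the call began; what a row does not reach only later rows make up. A row lasts 1/8 s, in which the tool goes at most 62.5 mm and 10.7 degrees, less where a joint would pass 70% of its speed; a pose out of reach is approached as far as the arm can. A call with a gripper value outside its range is refused whole. OPENING is the opening, from 0 (shut) to 1 (fully open), set as the call begins (- or left out, the last holds). The fingers move at their own pace and stop on an object; FORCE is the grip in N (left out, the last holds). Time passes only in rows, so rows that repeat a pose let the fingers close. It gives the time, the measured TCP pose, the force, the opening and the grip force at its end, in the units of the state.
- get_obs(): the state, without advancing time (a new reading comes with each control period).
- grab_frame(name): name is "side" or "top"; returns (picture, depth): 480x640x3 uint8, red, green, blue; 480x640 float32, m along the optical axis (not along the pixel's ray), 0 where there is no reading.
- calibration(name): a dict with "K" (3x3 intrinsics, pixels), "rvec" (rotation vector, rad) and "tvec" (3), from world to camera coordinates, as OpenCV has them. Camera axes: x right, y down, z forward; pixel columns grow to the right and rows downward; lengths in m; the calibration is good to about 2 mm. A picture is of the moment at which its call begins. calibration takes no time and is no camera call.
- hand_in(): hands the job in; it is judged then, once.
The state is a dict: "clock": time; "joints": joint angles; "qvel": joint speeds; "tau": joint torques, N m; "tcp_pos": TCP position; "orientation": TCP orientation; "contact_force": force on the tool from outside, world axes, zero at the start; "moment": the same for the moment, N m; "grip_width": finger opening in m; "gripper_force": force on a finger pad.
Only numpy, scipy, OpenCV 4.12 (cv2) and the standard library are available. Lean on these libraries where they do the work, as an engineer would, in place of code of your own. Each camera call takes 0.05 s, during which the arm holds its last target. There are 200 camera calls.

### The job

Pack the grey filtration kit tray, low part first: put the blue cap, rim down, in the small blue-floored pocket and let go of it; only then take the white funnel out of the wooden cradle and stand it mouth down, stem straight up, in the large white-floored pocket. Both must sit flat on their pocket floors; set the funnel down gently rather than dropping it, and leave the other things on the bench where they are.

Things in the scene. Friction and masses are not known exactly. Their poses are not given: they have to be found in the camera images.
- funnel_stem (a point): White plastic filter funnel, 150 mm long, 0.16 kg: round bowl 88 mm across, 55 mm deep (wall 4 mm), then a 25 mm cone, then a round stem 22 mm across, 70 mm long. This point is in the stem, on the axis, 118 mm from the plane of the mouth's rim (stem: 80 to 150 mm). z axis: from mouth to stem tip. At the start it leans in the cradle, stem roughly away from the robot and 45 degrees up.
- funnel_mouth (a point): The same funnel: centre of its open mouth, in the plane of the rim. Same axes as funnel_stem (z straight up means mouth down). At the start the mouth faces the robot and downwards.
- cradle: Fixed light-wood drying cradle, 130 x 110 mm, about 95 mm high at most: two boards in a V hold the funnel's bowl from below, a low lip stops its rim; open above, so the funnel lifts straight up out of it. Origin under the centre of its base; its +x axis is the heading in which the leaning stem points.
- cap_center (a point): Blue plastic screw cap, a round cup 62 mm across and 42 mm tall (wall 4 mm), about 0.06 kg, lying rim down (closed, light-blue-topped side up) on the bench. This point is on its axis half-way up, 21 mm above the rim; z axis points to the closed top.
- funnel_pocket (a point): Centre of the floor of the larger round pocket of the grey kit tray: 97 mm across, 12 mm deep, white floor, edge chamfered 2 mm. The tray is fixed, 122 mm (its x) by 206 mm (its y), its top 26 mm above the bench, so the pocket floors are 14 mm above the bench. Axes as the tray's, z up.
- cap_pocket (a point): Centre of the floor of the tray's smaller round pocket: 73 mm across, 12 mm deep, blue floor, 95 mm from the larger one (towards the tray's -y).
- jar_center (a point): Bystander: amber glass jar with a white lid, 60 mm across, 75 mm tall, standing; point half-way up. It and the blue cap may stand in each other's place.
- dish: Bystander: flat clear covered culture dish with green contents, 90 mm across, 15 mm high; origin under its centre.
- cylinder: Bystander: clear graduated cylinder with a yellow collar, 290 mm tall, foot 90 mm across; origin under its foot.
- beaker: Bystander: glass beaker with steel tweezers, 84 mm across, 155 mm tall; origin under its centre.
- spray: Bystander: white spray bottle with grey head, 72 mm across, 195 mm tall; origin under its centre.
- marker: Bystander: black marker pen with a red cap, 133 mm long, lying; origin under its middle.
- notebook: Bystander: green notebook, 110 x 170 x 16 mm; origin under its centre.
Things that resemble listed ones, but are neither listed nor needed, are in the scene too. What is meant by the part that bears cap_center is not green or turquoise, and is the smaller of those in its own colour.

How it is judged:
On the way, in this order (a step that is already met when the one before it is completed fails the run):
1. the cap sits flat, rim down, in the small pocket and is released, with the funnel not yet at the tray (horizontal distance between cap_center and cap_pocket below 0.008 m and z of cap_center in the frame of cap_pocket below 0.025 m and angle between cap_center's own z axis and vertical below 0.07 rad and contact force between cap and the fingers below 0.3 N and horizontal distance between funnel_mouth and funnel_pocket above 0.12 m), for 0.2 s.
2. the funnel stands mouth down in the large pocket and is released (horizontal distance between funnel_mouth and funnel_pocket below 0.008 m and z of funnel_mouth in the frame of funnel_pocket below 0.004 m and angle between funnel_mouth's own z axis and vertical below 0.07 rad and contact force between funnel and the fingers below 0.3 N), for 0.2 s.
At the end, for the whole second after the job is handed in: The cap is rim down in the small pocket and the funnel mouth down, stem up, in the large pocket: each within 8 mm of the pocket's centre, its rim within 4 mm of the pocket floor, its axis within 0.07 rad of vertical, released and at rest (all of step 2 and horizontal distance between cap_center and cap_pocket below 0.008 m and z of cap_center in the frame of cap_pocket below 0.025 m and angle between cap_center's own z axis and vertical below 0.07 rad and contact force between cap and the fingers below 0.3 N and linear speed of each of cap, funnel below 0.02 m/s); the robot touches nothing.
It fails at once if the funnel is brought to its pocket before the cap is in place (distance between funnel_mouth and funnel_pocket below 0.03 m and horizontal distance between cap_center and cap_pocket above 0.02 m).
It fails at once if the funnel is dropped into the pocket (it arrives faster than 0.5 m/s, a fall of over 13 mm) (distance between funnel_mouth and funnel_pocket below 0.03 m and linear speed of funnel above 0.5 m/s).
It fails at once if another thing on the bench is moved by more than 30 mm (distance of any of jar_center, dish, cylinder, beaker, spray, marker, notebook from where it was at the start of the episode above 0.03 m).
It also fails if it takes over 67 s, if anything falls off the work surface, if the arm or the gripper's body presses on something with over 40 N, if the wrist force passes 120 N, or if a joint passes its speed limit or range.

## Working session

There is one attempt and no reset: what is moved stays moved. The work goes in short steps, Python scripts to look and compute and a shell command to move; the robot and the scene stay as the last step left them, time stands still between calls to the robot, and variables do not carry over. Pictures are saved under pics/ and viewed, at most 10 in all, crops included, and the job is handed in when it is done.

```bash
ls; mkdir -p pics
cat > h.py <<'E'
import numpy as np, cv2
from bench import *
def cam(n):
    c=calibration(n); R=cv2.Rodrigues(np.array(c["rvec"],float))[0]; return np.array(c["K"],float),R,np.array(c["tvec"],float).ravel()
def cloud(n,depth):
    K,R,t=cam(n); v,u=np.mgrid[0:480,0:640]
    P=np.stack([(u-K[0,2])/K[0,0]*depth,(v-K[1,2])/K[1,1]*depth,depth],-1)
    return (P-t)@R
def ray(n,u,v,z):
    K,R,t=cam(n); d=R.T@np.linalg.inv(K)@[u,v,1]; o=-R.T@t; return o+d*(z-o[2])/d[2]
E
python3 - <<'E'
from h import *
print(get_obs(),grip_point_offset)
for n in("side","top"):
    p,d=grab_frame(n); cv2.imwrite(f"pics/{n}0.png",p[:,:,::-1]); np.savez(f"{n}0.npz",p=p,d=d); K,R,t=cam(n); print(n,-R.T@t,R[2],K[0,0])
E
```

```text
pics
{'clock': 0.0, 'joints': array([-1.31511239,  0.4777993 ,  0.02235169,  1.55646672, -0.01151068,
        1.10925476, -0.08309705]), 'qvel': array([ 0.00030215, -0.00084908,  0.002015  , -0.0015355 ,  0.0002995 ,
        0.00068843, -0.0032389 ]), 'tau': array([ 2.04350267e-04, -5.96423578e+01,  1.60738081e+00, -2.81204742e+01,
        1.23418905e-02,  9.14461358e-03,  7.13827461e-06]), 'tcp_pos': array([0.23998289, 0.63027147, 0.23032002]), 'orientation': array([-5.68234922e-01, -3.08957385e+00,  2.80998948e-03]), 'contact_force': array([0.40272272, 0.35239195, 0.56336211]), 'moment': array([-0.04453243,  0.00236889,  0.04184402]), 'gripper_force': 0.0, 'grip_width': 0.08555531838525335} -0.0187
side [-0.62339687  0.65970766  1.09424323] [ 0.69097698 -0.42750319 -0.58291666] 517.1838782592715
top [ 0.28968197 -0.07365744  1.45351965] [ 0.21212631  0.02219068 -0.97699028] 492.55302105342764
```

View pics/top0.png

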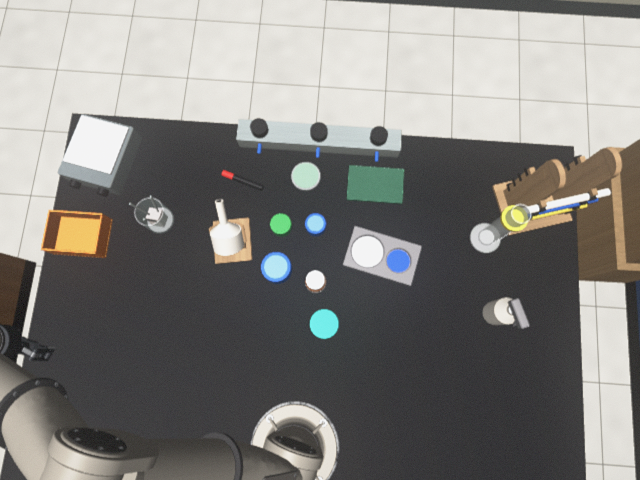

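View pics/side0.png

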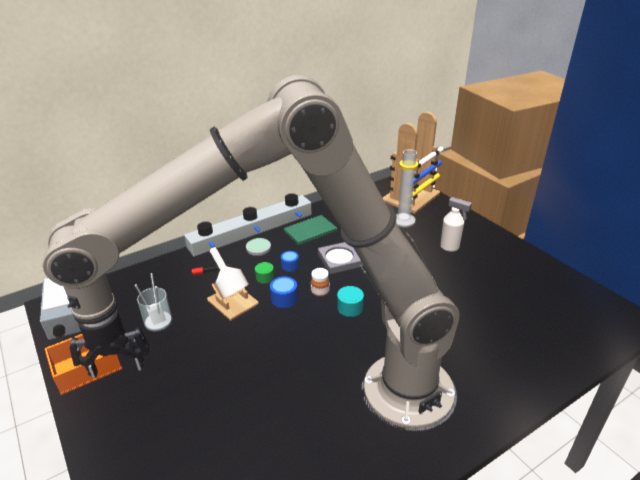

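Top view: the candidates are blue caps at (315,223) and (276,267), a green one at (280,223) and a turquoise one at (324,323). The one at (315,223) fits, because it is blue and the smaller of the two blues. The tray is at (382,255), with its white pocket at (367,251) and blue pocket at (398,260). The funnel is at (225,230). Next I'll confirm with a crop and measure.

Run:
```python
from h import *
z=np.load("top0.npz");p,d=z["p"],z["d"];X=cloud("top",d)
cv2.imwrite("pics/crop1.png",cv2.resize(p[185:305,200:430,::-1],None,fx=3.4,fy=3.4,interpolation=cv2.INTER_CUBIC))
hsv=cv2.cvtColor(p,cv2.COLOR_RGB2HSV)
def blobs(m,name):
    n,l,s,c=cv2.connectedComponentsWithStats(m.astype(np.uint8))
    for i in range(1,n):
        if s[i,4]>60:
            k=l==i; cn=max(cv2.findContours(k.astype(np.uint8),0,2)[0],key=len)
            q=X[k&(d>0)]; h=np.median(q[:,2]); e=cv2.fitEllipse(cn)if len(cn)>5 else None
            print(name,s[i],c[i].round(1),"medZ",h.round(4),"ctr",ray("top",*c[i],h).round(4), e and (np.round(e[0],1),np.round(e[1],1),ray("top",*e[0],h).round(4)), "diam",(np.mean(e[1])*np.median(d[k])/492.5).round(4))
roi=np.zeros((480,640),bool);roi[180:345,195:430]=1
H,S,V=hsv[...,0],hsv[...,1],hsv[...,2]
blobs(roi&(H>97)&(H<125)&(S>90)&(V>80),"blue")
blobs(roi&(S<25)&(V>190),"white")
blobs(roi&(S<60)&(V>110)&(V<185),"grey")
k=roi&(X[...,2]>.018)&(X[...,2]<.034)&(np.arange(640)>335)[None]&(d>0)
k=cv2.morphologyEx(k.astype(np.uint8),cv2.MORPH_CLOSE,np.ones((5,5)))
cn=max(cv2.findContours(k,0,2)[0],key=cv2.contourArea);r=cv2.minAreaRect(cn);print(r);B=cv2.boxPoints(r);print([ray("top",*b,.026).round(4) for b in B], ray("top",*r[0],.026))
for uv in[(315,223),(276,267),(280,223),(324,323),(315,281),(367,251),(398,260)]: print(uv,X[uv[1],uv[0]].round(4),p[uv[1],uv[0]])
```

```text
blue [304 213  23  23 236] [315.1 224.5] medZ 0.0396 ctr [ 0.6264 -0.0082  0.0396] (array([315. , 223.7]), array([21.4, 23. ]), array([ 0.6287, -0.0077,  0.0396])) diam 0.0655
blue [387 249  23  24 421] [397.9 260.5] medZ 0.0136 ctr [ 0.5413 -0.2596  0.0136] (array([397.8, 260.6]), array([22.1, 22.6]), array([ 0.5412, -0.2594,  0.0136])) diam 0.0661
blue [260 251  32  33 394] [276.4 267.6] medZ 0.056 ctr [0.4876 0.0918 0.056 ] (array([275.8, 267. ]), array([30.5, 31.7]), array([0.4893, 0.0934, 0.056 ])) diam 0.0892
white [210 200  31  56 920] [224.3 234.5] medZ 0.1235 ctr [0.5596 0.2365 0.1235] (array([224.3, 231.8]), array([27.8, 54.4]), array([0.5672, 0.2375, 0.1235])) diam 0.1137
white [ 344  227   76   57 1836] [377.1 254.8] medZ 0.0215 ctr [ 0.5526 -0.1969  0.0215] (array([382.4, 255.1]), array([43.7, 84.3]), array([ 0.5527, -0.2125,  0.0215])) diam 0.1892
white [306 270  19  20 284] [314.8 279.6] medZ 0.0737 ctr [ 0.4593 -0.0214  0.0737] (array([314.8, 279.6]), array([18. , 18.5]), array([ 0.4593, -0.0215,  0.0737])) diam 0.0513
grey [343 226  79  60 230] [387.6 255.6] medZ 0.0
[... 571 characters left out ...]
60.3]), array([25.5, 26.2]), array([ 0.5404, -0.2591,  0.0235])) diam 0.076
((382.04498291015625, 255.801513671875), (70.79080200195312, 41.123046875), 16.8583984375)
[array([ 0.5132, -0.0963,  0.026 ]), array([ 0.6339, -0.1237,  0.026 ]), array([ 0.5865, -0.3267,  0.026 ]), array([ 0.4678, -0.2962,  0.026 ])] [ 0.54972473 -0.21110228  0.026     ]
(315, 223) [ 0.6299 -0.0076  0.0433] [168 221 243]
(276, 267) [0.4891 0.0928 0.0578] [183 230 244]
(280, 223) [0.6232 0.0958 0.0398] [110 219 130]
(324, 323) [ 0.342  -0.0562  0.056 ] [116 238 235]
(315, 281) [ 0.4556 -0.0223  0.072 ] [244 244 244]
(367, 251) [ 0.5628 -0.1669  0.0155] [244 244 245]
(398, 260) [ 0.5423 -0.2595  0.017 ] [ 87 141 242]
```

View pics/crop1.png

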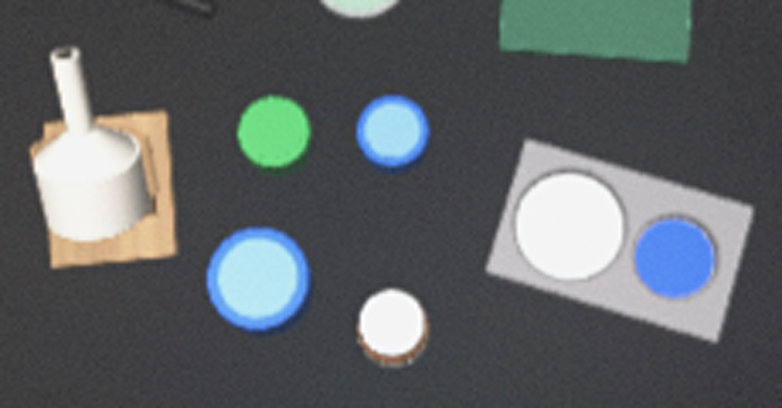

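The crop shows that the smaller blue cap, centre (315,223) in the full frame, is the target, with an open view of the tray and funnel. The pocket spacing comes out at 94.7 mm against 95 mm given, which agrees. I'll refine the cap and find the funnel axis while the arm starts moving.

```bash
python3 - <<'E'
from h import *
z=np.load("top0.npz");p,d=z["p"],z["d"];X=cloud("top",d);hsv=cv2.cvtColor(p,cv2.COLOR_RGB2HSV);H,S,V=[hsv[...,i].astype(int) for i in range(3)]
m=np.zeros((480,640),np.uint8);m[205:243,298:333]=((S>60)&(H>85)&(H<125)&(V>90))[205:243,298:333]
cn=max(cv2.findContours(m,0,1)[0],key=cv2.contourArea);print("cap all",cv2.minEnclosingCircle(cn),ray("top",*cv2.minEnclosingCircle(cn)[0],.042))
m2=m&((S<120)&(V>200));k=m2>0;c=np.argwhere(k).mean(0)[::-1];print("light disc",k.sum(),c,ray("top",*c,.042))
c2=np.argwhere(m>0).mean(0)[::-1];print("all centroid",c2,ray("top",*c2,.042), X[(m>0)&(d>0)].mean(0))
from scipy.optimize import least_squares
Q=[]
for n in("top","side"):
    z=np.load(n+"0.npz");p,d=z["p"],z["d"];Y=cloud(n,d);hs=cv2.cvtColor(p,cv2.COLOR_RGB2HSV)
    w=(hs[...,1]<40)&(hs[...,2]>120)&(d>0)&(Y[...,2]>.06)&(Y[...,2]<.25)&(abs(Y[...,0]-.6)<.13)&(abs(Y[...,1]-.24)<.1)
    q=Y[w];print(n,len(q),q.min(0),q.max(0));
    s=q[q[:,2]>.115] if 0 else q
    Q.append(q)
for name,q in(("top",Q[0]),("side",Q[1]),("both",np.vstack(Q))):
    a0=np.array([1,0,1])/2**.5
    # stem: far along the axis
    t=q@a0; s=q[(t>t.max()-.062)]
    f=lambda v:(lambda a:np.linalg.norm(np.cross(s-np.array([.62,v[0],v[1]]),a),axis=1)-.011)(np.array([1,v[2],v[3]])/np.linalg.norm([1,v[2],v[3]]))
    r=least_squares(f,[s[:,1].mean(),s[:,2].mean(),0,1],loss="soft_l1",f_scale=.002)
    a=np.array([1,r.x[2],r.x[3]]);a/=np.linalg.norm(a);P=np.array([.62,r.x[0],r.x[1]])
    tt=(q-P)@a;tip=np.percentile(tt,99.5);print(name,len(s),"axis",a.round(3),"head",np.degrees(np.arctan2(a[1],a[0])).round(1),"rms",np.median(abs(r.fun)).round(4),"tip",(P+a*tip).round(4),"grasp",(P+a*(tip-.032)).round(4),"mouth",(P+a*(tip-.15)).round(4))
E
python3 -m pendant '{"translation":[[8,-13,0],[15.6,-25.5,0],[15.6,-25.5,0],[15.6,-25.5,0],[15.6,-25.5,0],[15.6,-25.5,0],[15.6,-25.5,0],[15.6,-25.5,0],[15.6,-25.5,0],[15.6,-25.5,0],[15.6,-25.5,0],[15.6,-25.5,0]],"delta_rot":[[0,0,0],[0,0,0],[0,0,0],[0,0,0],[0,0,0],[0,0,0],[0,0,0],[0,0,0],[0,0,0],[0,0,0],[0,0,0],[0,0,0]]}' 1 30
```

```text
cap all ((315.0294189453125, 223.5), 11.251928329467773) [ 0.62873596 -0.00773882  0.042     ]
light disc 205 [314.99512195 222.88292683] [ 0.63059518 -0.00748899  0.042     ]
all centroid [314.98743719 223.38693467] [ 0.62906881 -0.00758805  0.042     ] [ 0.63042836 -0.00733897  0.03670524]
top 1069 [0.50482998 0.19098428 0.0663816 ] [0.64578467 0.28693082 0.17941028]
side 815 [0.50575597 0.19404613 0.06656744] [0.64201595 0.28114506 0.17977902]
top 171 axis [0.715 0.119 0.689] head 9.5 rms 0.0014 tip [0.6413 0.2524 0.1701] grasp [0.6184 0.2486 0.148 ] mouth [0.534  0.2345 0.0668]
side 147 axis [0.698 0.143 0.702] head 11.6 rms 0.0015 tip [0.6426 0.249  0.1708] grasp [0.6203 0.2444 0.1483] mouth [0.538  0.2275 0.0655]
both 318 axis [0.707 0.135 0.694] head 10.8 rms 0.0018 tip [0.6419 0.251  0.1702] grasp [0.6193 0.2467 0.148 ] mouth [0.5358 0.2307 0.0661]
clock: 1.6
tcp_pos: [0.6308, -0.0085, 0.231]
orientation: [-0.568, -3.089, 0.0]
contact_force: [-0.1, 1.1, -0.7]
grip_width: 0.0854
gripper_force: 0.0
```

The cap is at (0.630, -0.0075). The funnel axis heads about 11° at 45° up, with the stem grasp point near (0.619, 0.247, 0.148). Next I descend on the cap and grip it.

```bash
python3 -m pendant '{"translation":[[0,0.04,-2],[0,0.04,-4],[0,0.04,-6],[0,0.04,-7.5],[0,0.04,-8.3],[0,0.04,-8.84],[0,0.04,-8.84],[0,0.04,-8.84]],"delta_rot":[[0,0,0],[0,0,0],[0,0,0],[0,0,0],[0,0,0],[0,0,0],[0,0,0],[0,0,0]]}' && python3 -m pendant '{"translation":[[0,0,0],[0,0,0],[0,0,0],[0,0,0],[0,0,0],[0,0,0],[0,0,0],[0,0,0]],"delta_rot":[[0,0,0],[0,0,0],[0,0,0],[0,0,0],[0,0,0],[0,0,0],[0,0,0],[0,0,0]]}' 0 30 && python3 -m pendant '{"translation":[[0,0,1],[0,0,2],[0,0,3],[0,0,3],[0,0,3]],"delta_rot":[[0,0,0],[0,0,0],[0,0,0],[0,0,0],[0,0,0]]}'
python3 - <<'E'
from h import *
p,d=grab_frame("side");cv2.imwrite("pics/grip.png",cv2.resize(p[150:330,180:420,::-1],None,fx=3,fy=3))
E
```

```text
clock: 2.6
tcp_pos: [0.6312, -0.0057, 0.0116]
orientation: [0.568, 3.088, 0.001]
contact_force: [-0.2, 0.6, -0.2]
grip_width: 0.0854
gripper_force: 0.0
clock: 3.6
tcp_pos: [0.6309, -0.0058, 0.0116]
orientation: [0.568, 3.088, 0.001]
contact_force: [-1.1, -0.4, 6.4]
grip_width: 0.0612
gripper_force: 31.8
clock: 4.22
tcp_pos: [0.6297, -0.0055, 0.0848]
orientation: [-0.568, -3.089, -0.0]
contact_force: [0.2, -0.2, -0.8]
grip_width: 0.0611
gripper_force: 33.1
```

View pics/grip.png

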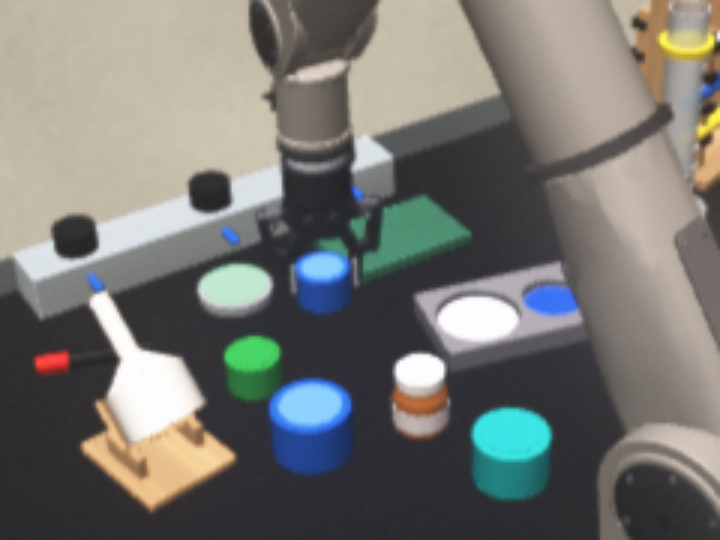

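The cap is held at its top between the pads (around (322,280) in the crop) and hangs level. Now to the small pocket.

```bash
python3 -m pendant '{"translation":[[-0.7,-2,0],[-1.4,-4,0],[-2.1,-6,0],[-2.8,-8,0],[-3.3,-9.4,0],[-3.56,-10.15,0],[-3.56,-10.15,0],[-3.56,-10.15,0]],"delta_rot":[[0,0,0],[0,0,0],[0,0,0],[0,0,0],[0,0,0],[0,0,0],[0,0,0],[0,0,0]]}'
python3 - <<'E'
from h import *
o=get_obs();print(o["tcp_pos"],(np.array([.5408,-.2592])-o["tcp_pos"][:2])/.025)
E
```

```text
clock: 5.28
tcp_pos: [0.5421, -0.2571, 0.0849]
orientation: [-0.564, -3.09, -0.002]
contact_force: [1.0, 0.3, -0.9]
grip_width: 0.0609
gripper_force: 33.1
[ 0.54212499 -0.25706616  0.08488373] [-0.05299977 -0.08535372]
```

```bash
python3 -m pendant '{"translation":[[-0.05,-0.08,-0.8],[-0.05,-0.08,-1.4],[-0.05,-0.08,-1.8],[-0.05,-0.08,-2.1],[-0.05,-0.08,-2.25],[-0.05,-0.08,-2.36],[-0.05,-0.08,-2.36],[-0.05,-0.08,-2.36]],"delta_rot":[[0,0,0],[0,0,0],[0,0,0],[0,0,0],[0,0,0],[0,0,0],[0,0,0],[0,0,0]]}'
```

```text
clock: 6.28
tcp_pos: [0.5401, -0.2616, 0.0266]
orientation: [0.568, 3.089, -0.0]
contact_force: [-0.4, 0.1, -0.5]
grip_width: 0.0609
gripper_force: 33.1
```

```bash
python3 -m pendant '{"translation":[[0.03,0.06,0],[0.03,0.06,-0.05],[0.03,0.06,-0.05]],"delta_rot":[[0,0,0],[0,0,0],[0,0,0]]}' && python3 -m pendant '{"translation":[[0,0,0],[0,0,0],[0,0,0],[0,0,0],[0,0,0],[0,0,0]],"delta_rot":[[0,0,0],[0,0,0],[0,0,0],[0,0,0],[0,0,0],[0,0,0]]}' 1 && python3 -m pendant '{"translation":[[0,0,1],[0,0,3],[0,0,5],[0,0,7],[0,2,8.5],[0,4,8.5],[0,6,8.5],[0,8,8.5],[0,10,8.5],[0,12,8.5],[0,12,8.5]],"delta_rot":[[0,0,0],[0,0,0],[0,0,0],[0,0,0],[0,0,0],[0,0,0],[0,0,0],[0,0,0],[0,0,0],[0,0,0],[0,0,0]]}'
python3 - <<'E'
from h import *
p,d=grab_frame("top");cv2.imwrite("pics/t2.png",cv2.resize(p[185:305,200:430,::-1],None,fx=3.4,fy=3.4,interpolation=cv2.INTER_CUBIC));X=cloud("top",d)
hsv=cv2.cvtColor(p,cv2.COLOR_RGB2HSV);H,S,V=[hsv[...,i].astype(int) for i in range(3)]
m=np.zeros((480,640),np.uint8);m[240:282,380:418]=((S>60)&(H>85)&(H<125)&(V>90))[240:282,380:418]
k=(m>0)&(S<120)&(V>200);c=np.argwhere(k).mean(0)[::-1];print(k.sum(),c,ray("top",*c,.056),np.median(X[k][:,2]),X[k].mean(0))
E
```

```text
clock: 6.65
tcp_pos: [0.5411, -0.2597, 0.0257]
orientation: [0.568, 3.089, 0.001]
contact_force: [-0.5, 0.3, 5.2]
grip_width: 0.0609
gripper_force: 33.6
clock: 7.4
tcp_pos: [0.5407, -0.26, 0.0251]
orientation: [0.568, 3.09, -0.0]
contact_force: [0.6, 0.5, 0.1]
grip_width: 0.0855
gripper_force: 0.0
clock: 8.78
tcp_pos: [0.5404, 0.0453, 0.2375]
orientation: [-0.556, -3.091, -0.003]
contact_force: [-0.0, -0.6, 0.6]
grip_width: 0.0854
gripper_force: 0.0
242 [399.54545455 258.27272727] [ 0.54077762 -0.2586631   0.056     ] 0.05478630660605557 [ 0.54071355 -0.25854874  0.05652058]
```

View pics/t2.png

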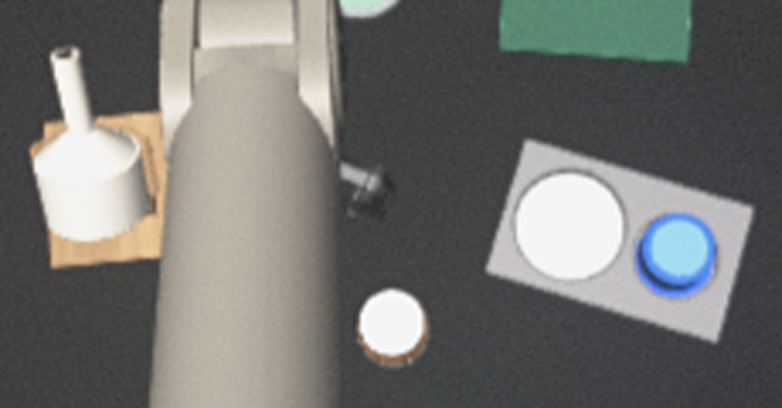

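The cap sits in its pocket at (0.5408, -0.2587), top z 0.055, about 0.5 mm from the pocket centre. It shows at (678,248) in the crop, with its dark side visible below. Next is the funnel: go above the stem, yaw to the stem heading, then tilt back 20°.

```bash
python3 -m pendant '{"translation":[[0.7,2,0],[1.4,4,0],[2.1,6,0],[2.7,7.4,0],[2.9,8,0],[2.9,8,0],[2.9,8,0]],"delta_rot":[[0,0,1.5],[0,0,3],[0,0,4.5],[0,0,6],[0,0,6.32],[0,0,6.32],[0,0,6.32]]}' && python3 -m pendant '{"translation":[[0,0,0],[0,0,0],[0,0,0],[0,0,0],[0,0,0]],"delta_rot":[[-0.37,1.95,0],[-0.75,3.93,0],[-0.75,3.93,0],[-0.75,3.93,0],[-0.75,3.93,0]]}'
python3 - <<'E'
from h import *
o=get_obs();R=cv2.Rodrigues(o["orientation"])[0];print(o["tcp_pos"],"z",R[:,2].round(3),"y",R[:,1].round(3),o["joints"].round(2))
print((np.array([.6193,.2467,.148])+.019*R[:,2]-o["tcp_pos"])/.025)
E
```

```text
clock: 9.7
tcp_pos: [0.6133, 0.2373, 0.2376]
orientation: [0.288, -3.128, 0.002]
contact_force: [0.3, -0.6, -0.2]
grip_width: 0.0855
gripper_force: 0.0
clock: 10.32
tcp_pos: [0.6128, 0.2398, 0.2392]
orientation: [0.262, -2.784, 0.046]
contact_force: [-0.4, 0.1, 0.1]
grip_width: 0.0852
gripper_force: 0.0
[0.61283459 0.23976174 0.23916121] z [-0.333 -0.063 -0.941] y [-0.186  0.983  0.   ] [-0.45  0.64  0.05  1.31 -0.1   1.53  1.37]
[ 0.00525932  0.22956353 -4.36136777]
```

```bash
python3 -m pendant '{"translation":[[0,0.23,-1.2],[0,0.23,-2.4],[0,0.23,-3.4],[0,0.23,-4],[0,0.23,-4.36],[0,0.23,-4.36],[0,0.23,-4.36]],"delta_rot":[[0,0,0],[0,0,0],[0,0,0],[0,0,0],[0,0,0],[0,0,0],[0,0,0]]}'
python3 - <<'E'
from h import *
o=get_obs();R=cv2.Rodrigues(o["orientation"])[0];print((np.array([.6193,.2467,.148])+.019*R[:,2]-o["tcp_pos"])*1000)
p,d=grab_frame("side");cv2.imwrite("pics/fg.png",cv2.resize(p[180:340,140:340,::-1],None,fx=3.5,fy=3.5))
E
```

```text
clock: 11.2
tcp_pos: [0.6138, 0.246, 0.1296]
orientation: [0.262, -2.783, 0.046]
contact_force: [-0.2, -0.6, 0.3]
grip_width: 0.0856
gripper_force: 0.0
[-0.81898007 -0.53960622  0.53942152]
```

View pics/fg.png

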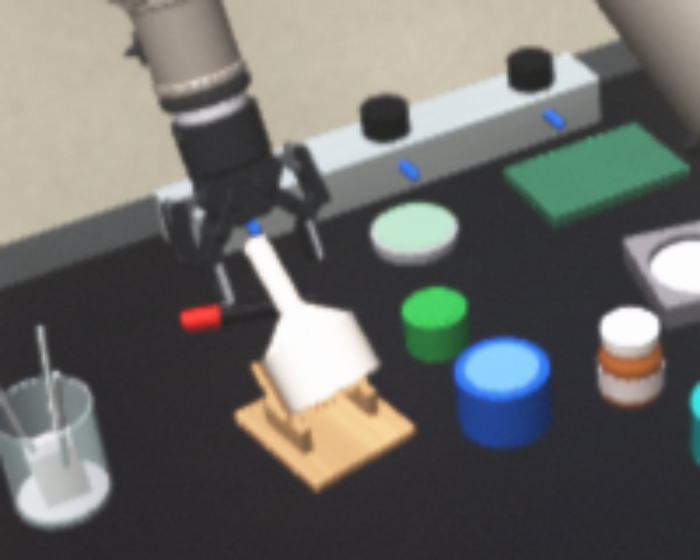

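The open fingers straddle the stem centrally, with the stem tip at (255,235) between the pads. Close and lift.

```bash
python3 -m pendant '{"translation":[[0,0,0],[0,0,0],[0,0,0],[0,0,0],[0,0,0],[0,0,0],[0,0,0],[0,0,0],[0,0,0],[0,0,0],[0,0,0],[0,0,0]],"delta_rot":[[0,0,0],[0,0,0],[0,0,0],[0,0,0],[0,0,0],[0,0,0],[0,0,0],[0,0,0],[0,0,0],[0,0,0],[0,0,0],[0,0,0]]}' 0 70 && python3 -m pendant '{"translation":[[0,0,0.4],[0,0,1],[0,0,1.8],[0,0,2.7],[0,0,3.6],[0,0,4.5],[0,0,5.4],[0,0,5.6],[0,0,5.6]],"delta_rot":[[0,0,0],[0,0,0],[0,0,0],[0,0,0],[0,0,0],[0,0,0],[0,0,0],[0,0,0],[0,0,0]]}'
```

```text
clock: 12.75
tcp_pos: [0.6134, 0.2456, 0.1287]
orientation: [0.262, -2.782, 0.047]
contact_force: [2.1, -2.9, 2.3]
grip_width: 0.0205
gripper_force: 68.3
clock: 13.88
tcp_pos: [0.6132, 0.2459, 0.269]
orientation: [0.262, -2.782, 0.046]
contact_force: [-0.5, 0.1, -1.9]
grip_width: 0.0205
gripper_force: 68.4
```

```bash
python3 -m pendant '{"translation":[[0,0,0],[0,0,0],[0,0,0],[0,0,0],[0,0,0],[0,0,0],[0,0,0],[0,0,0],[0,0,0],[0,0,0]],"delta_rot":[[0.28,-1.47,0],[0.56,-2.95,0],[0.84,-4.42,0],[1.12,-5.9,0],[1.4,-7.37,0],[1.68,-8.84,0],[1.68,-8.84,0],[1.68,-8.84,0],[1.68,-8.84,0],[1.68,-8.84,0]]}'
cat > ax.py <<'E'
from h import *
import sys
o=get_obs();R=cv2.Rodrigues(o["orientation"])[0];T=o["tcp_pos"];G=T-.019*R[:,2];print("tcp",T.round(4),"z",R[:,2].round(3),"G",G.round(4),"j",o["joints"].round(2))
from scipy.optimize import least_squares
A=[]
for n in("side","top"):
    p,d=grab_frame(n);Y=cloud(n,d);hs=cv2.cvtColor(p,cv2.COLOR_RGB2HSV);cv2.imwrite(f"pics/{sys.argv[1]}_{n}.png",p[:,:,::-1])
    w=(hs[...,1]<40)&(hs[...,2]>110)&(d>0)&(Y[...,2]>.02)&(np.linalg.norm(Y[...,:2]-G[:2],axis=-1)<.065)
    hh=G[2]-Y[...,2]
    q=Y[w&(hh<.13)&(hh>-.05)];A.append(q);print(n,len(q),"rim z est",len(q) and np.percentile(q[:,2],[1,50,99]).round(4))
    c=Y[w&(hh>.068)&(hh<.112)]
    if len(c)>40:
        f=lambda v:(lambda a:np.linalg.norm(np.cross(c-np.array([v[0],v[1],G[2]-.09]),a),axis=1)-.044)(np.array([v[2],v[3],1])/np.linalg.norm([v[2],v[3],1]))
        r=least_squares(f,[G[0],G[1],0,0],loss="soft_l1",f_scale=.002);print(n,len(c),"bowl axis xy at G-.09",r.x[:2].round(4),"tilt deg",np.degrees(r.x[2:]).round(1),np.median(abs(r.fun)).round(4))
E
python3 ax.py up
```

```text
clock: 15.12
tcp_pos: [0.6141, 0.2458, 0.2687]
orientation: [-0.252, 2.695, 0.056]
contact_force: [0.5, -0.2, -2.0]
grip_width: 0.0201
gripper_force: 68.5
tcp [0.6141 0.2458 0.2687] z [ 0.415  0.078 -0.906] G [0.6062 0.2443 0.2859] j [-0.64  0.22  0.1   1.91  0.22  0.61  1.06]
side 889 rim z est [0.1716 0.2252 0.2968]
side 345 bowl axis xy at G-.09 [0.6066 0.2431] tilt deg [-0.6 -0.1] 0.0014
top 380 rim z est [0.1808 0.2265 0.3201]
top 81 bowl axis xy at G-.09 [0.6033 0.2467] tilt deg [-2.4  1. ] 0.0004
```

View pics/up_side.png

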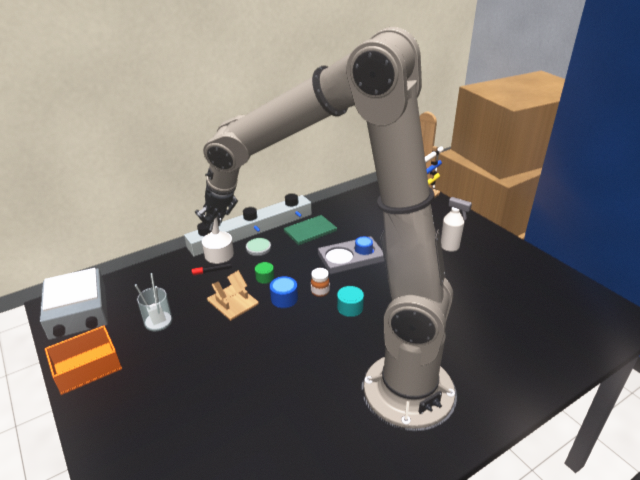

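The funnel hangs mouth down within about 1° of vertical, at (218,245), and the path to the tray (340,256) is free. Moving over the large pocket.

```bash
python3 -m pendant '{"translation":[[-0.12,-1,0],[-0.3,-2.6,0],[-0.48,-4.4,0],[-0.66,-6.2,0],[-0.85,-8,0],[-1.05,-9.8,0],[-1.25,-11.6,0],[-1.45,-13.4,0],[-1.6,-15,0],[-1.75,-16,0],[-1.75,-16.44,0],[-1.75,-16.44,0]],"delta_rot":[[0,0,0],[0,0,0],[0,0,0],[0,0,0],[0,0,0],[0,0,0],[0,0,0],[0,0,0],[0,0,0],[0,0,0],[0,0,0],[0,0,0]]}' && python3 -m pendant '{"translation":[[0,0,-0.8],[0,0,-1.6],[0,0,-2.4],[0,0,-3],[0,0,-3]],"delta_rot":[[0,0,0],[0,0,0],[0,0,0],[0,0,0],[0,0,0]]}'; python3 ax.py ov
```

```text
clock: 16.73
tcp_pos: [0.5696, -0.1653, 0.2686]
orientation: [-0.253, 2.695, 0.056]
contact_force: [-0.0, 0.8, -1.1]
grip_width: 0.0207
gripper_force: 68.7
clock: 17.35
tcp_pos: [0.569, -0.1631, 0.1923]
orientation: [-0.257, 2.697, 0.059]
contact_force: [-0.3, -0.1, -1.2]
grip_width: 0.0203
gripper_force: 68.7
tcp [ 0.569  -0.1631  0.1923] z [ 0.412  0.081 -0.907] G [ 0.5612 -0.1646  0.2095] j [ 0.11  0.23  0.2   2.1  -0.55  0.48  2.5 ]
side 691 rim z est [0.0959 0.1475 0.2151]
side 276 bowl axis xy at G-.09 [ 0.5606 -0.1656] tilt deg [-0.4 -0.3] 0.0015
top 230 rim z est [0.0987 0.1514 0.2472]
```

View pics/ov_top.png

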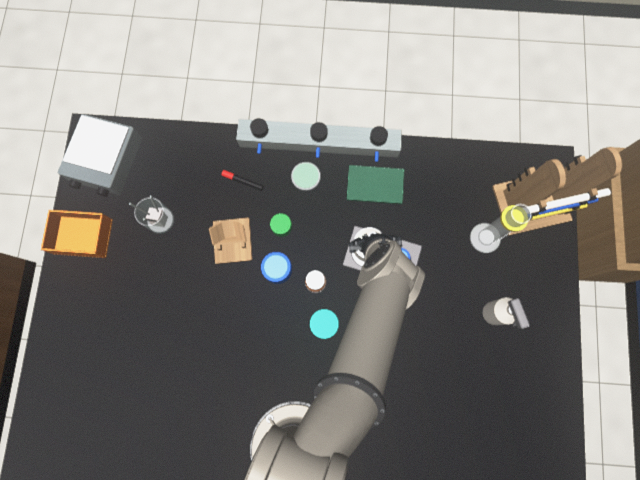

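The funnel is over the large pocket at (367,245), with the arm covering its lower part. Lowering in two stages.

```bash
python3 -m pendant '{"translation":[[0.06,-0.07,-0.6],[0.06,-0.07,-1.2],[0.06,-0.07,-1.7],[0.06,-0.07,-2.1],[0.06,-0.07,-2.1],[0.06,-0.07,-2.1]],"delta_rot":[[0,0,0],[0,0,0],[0,0,0],[0,0,0],[0,0,0],[0,0,0]]}'; python3 ax.py lo
```

```text
clock: 18.2
tcp_pos: [0.5712, -0.1671, 0.1415]
orientation: [-0.253, 2.694, 0.056]
contact_force: [0.4, 0.2, -1.9]
grip_width: 0.0204
gripper_force: 68.7
tcp [ 0.5712 -0.1671  0.1415] z [ 0.416  0.078 -0.906] G [ 0.5633 -0.1686  0.1587] j [ 0.19  0.32  0.11  2.13 -0.68  0.37  2.65]
side 686 rim z est [0.0291 0.0965 0.1616]
side 255 bowl axis xy at G-.09 [ 0.5629 -0.1692] tilt deg [0.7 0.1] 0.0014
top 243 rim z est [0.0289 0.0989 0.1974]
```

```bash
python3 -m pendant '{"translation":[[-0.02,0.06,0],[-0.02,0.06,-0.25],[-0.02,0.06,-0.45],[-0.02,0.06,-0.65],[-0.02,0.06,-0.8],[-0.02,0.06,-0.9],[-0.02,0.06,-0.9],[-0.02,0.06,-0.9]],"delta_rot":[[0,0,0],[0,0,0],[0,0,0],[0,0,0],[0,0,0],[0,0,0],[0,0,0],[0,0,0]]}'; python3 ax.py lo2
```

```text
clock: 19.3
tcp_pos: [0.5705, -0.1655, 0.1187]
orientation: [-0.253, 2.695, 0.056]
contact_force: [-1.0, 0.9, -1.8]
grip_width: 0.0207
gripper_force: 68.7
tcp [ 0.5705 -0.1655  0.1187] z [ 0.415  0.079 -0.906] G [ 0.5627 -0.167   0.1359] j [ 0.23  0.36  0.06  2.15 -0.74  0.32  2.71]
side 840 rim z est [0.021  0.0606 0.132 ]
side 407 bowl axis xy at G-.09 [ 0.568  -0.1637] tilt deg [34.2 13.6] 0.0046
top 467 rim z est [0.0206 0.0279 0.1722]
top 204 bowl axis xy at G-.09 [ 0.562  -0.1452] tilt deg [-25.8  43.3] 0.0035
```

Centred and no contact yet. I'll feel for the floor in small steps.

```bash
python3 -m pendant '{"translation":[[0,0,-0.05],[0,0,-0.1],[0,0,-0.14],[0,0,-0.14]],"delta_rot":[[0,0,0],[0,0,0],[0,0,0],[0,0,0]]}'; python3 -m pendant '{"translation":[[0,0,-0.03],[0,0,-0.06],[0,0,-0.06]],"delta_rot":[[0,0,0],[0,0,0],[0,0,0]]}'
```

```text
clock: 19.9
tcp_pos: [0.5703, -0.1654, 0.1149]
orientation: [-0.253, 2.695, 0.056]
contact_force: [-0.1, 0.5, -1.6]
grip_width: 0.0206
gripper_force: 68.7
clock: 20.27
tcp_pos: [0.5704, -0.1654, 0.1135]
orientation: [-0.253, 2.695, 0.056]
contact_force: [0.8, -0.7, -1.4]
grip_width: 0.0209
gripper_force: 68.7
```

```bash
python3 -m pendant '{"translation":[[0,0,-0.03],[0,0,-0.06],[0,0,-0.06]],"delta_rot":[[0,0,0],[0,0,0],[0,0,0]]}'; python3 -m pendant '{"translation":[[0,0,-0.03],[0,0,-0.06],[0,0,-0.06]],"delta_rot":[[0,0,0],[0,0,0],[0,0,0]]}'
```

```text
clock: 20.65
tcp_pos: [0.5707, -0.1655, 0.1124]
orientation: [-0.253, 2.694, 0.056]
contact_force: [0.5, 0.9, 0.8]
grip_width: 0.0207
gripper_force: 69.1
clock: 21.02
tcp_pos: [0.571, -0.1655, 0.1123]
orientation: [-0.253, 2.693, 0.056]
contact_force: [-8.0, 1.3, 16.0]
grip_width: 0.0205
gripper_force: 71.0
```

Floor contact felt (16 N). Relieve slightly, open, then look before backing out.

```bash
python3 -m pendant '{"translation":[[0,0,0.05],[0,0,0.06],[0,0,0.06]],"delta_rot":[[0,0,0],[0,0,0],[0,0,0]]}' && python3 -m pendant '{"translation":[[0,0,0],[0,0,0],[0,0,0],[0,0,0],[0,0,0],[0,0,0],[0,0,0],[0,0,0]],"delta_rot":[[0,0,0],[0,0,0],[0,0,0],[0,0,0],[0,0,0],[0,0,0],[0,0,0],[0,0,0]]}' 1 && python3 -m pendant '{"translation":[[-0.3,-0.06,0.66],[-0.7,-0.13,1.53],[-1.2,-0.23,2.62],[-1.7,-0.32,3.7],[-2.2,-0.42,4.8],[-2.2,2,6.5],[-2.2,4.5,6.5],[-2.2,7,6.5],[-2.2,9,6.5],[-2.2,11,6.5],[-2.2,11,6.5]],"delta_rot":[[0,0,0],[0,0,0],[0,0,0],[0,0,0],[0,0,0],[0,0,0],[0,0,0],[0,0,0],[0,0,0],[0,0,0],[0,0,0]]}'
python3 - <<'E'
from h import *
from scipy.optimize import least_squares
P0=np.array([.5625,-.1668])
for n in("side","top"):
    p,d=grab_frame(n);Y=cloud(n,d);hs=cv2.cvtColor(p,cv2.COLOR_RGB2HSV);cv2.imwrite(f"pics/end_{n}.png",p[:,:,::-1])
    w=(hs[...,1]<40)&(hs[...,2]>110)&(d>0)&(np.linalg.norm(Y[...,:2]-P0,axis=-1)<.06)
    for rad,a,b in((.044,.035,.066),(.011,.1,.16)):
        c=Y[w&(Y[...,2]>a)&(Y[...,2]<b)]
        f=lambda v:(lambda a:np.linalg.norm(np.cross(c-np.array([v[0],v[1],.05]),a),axis=1)-rad)(np.array([v[2],v[3],1])/np.linalg.norm([v[2],v[3],1]))
        r=least_squares(f,[*P0,0,0],loss="soft_l1",f_scale=.002);print(n,rad,len(c),r.x[:2].round(4),"tilt",np.degrees(r.x[2:]).round(1))
    q=Y[w];print("top z",q[:,2].max())
    if n=="top": cv2.imwrite("pics/endc.png",np.hstack([cv2.resize(p[210:300,330:430,::-1],(400,360)),cv2.resize(cv2.imread("pics/end_side.png")[200:290,300:400],(400,360))]))
E
```

```text
clock: 21.4
tcp_pos: [0.5709, -0.1655, 0.1123]
orientation: [-0.253, 2.694, 0.056]
contact_force: [-0.3, 0.5, 4.4]
grip_width: 0.0204
gripper_force: 69.0
clock: 22.4
tcp_pos: [0.5705, -0.1654, 0.1121]
orientation: [-0.254, 2.695, 0.056]
contact_force: [0.6, -0.7, -0.3]
grip_width: 0.0852
gripper_force: 0.0
clock: 23.78
tcp_pos: [0.515, 0.1141, 0.2749]
orientation: [-0.263, 2.693, 0.059]
contact_force: [-0.4, -1.2, -0.4]
grip_width: 0.0853
gripper_force: 0.0
side 0.044 185 [ 0.5623 -0.1678] tilt [-1.9 -0.3]
side 0.011 91 [ 0.5644 -0.1669] tilt [-2.  -0.3]
top z 0.16933239476271503
top 0.044 99 [ 0.5605 -0.1651] tilt [ 0.3 -1. ]
top 0.011 39 [ 0.559  -0.1646] tilt [ 1. -0.]
top z 0.17005546114880832
```

View pics/endc.png

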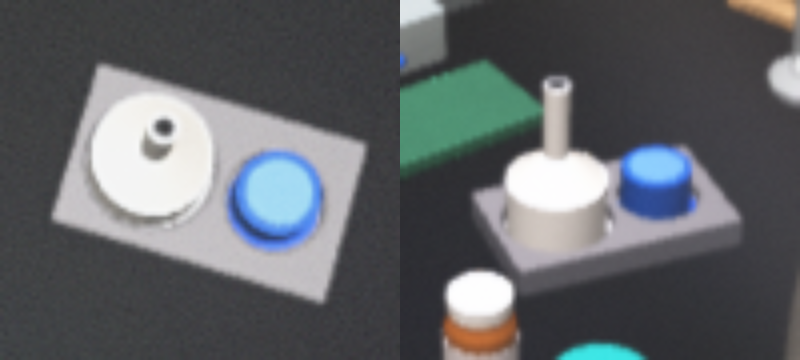

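Both parts sit flat and upright in their pockets: the funnel at (150,160) and the cap at (278,195) in the left half. The fingers are well clear.

```bash
python3 -c "
from bench import *
print(hand_in())"
```

```text
the job is handed in; nothing more can be done
None
```

The cap was placed rim down in the small pocket first, then the funnel mouth down in the large one; both looked seated and upright in the last pictures, and I handed the job in at about 24 s, though no verdict came back.

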